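# Gauge a price lath against a flip stop

## Robot

A 6-joint arm with a two-finger parallel gripper is mounted at the origin on a cart in front of the work surface, level with it; the furniture and walls round the work are solid. World frame = base frame: x ahead of the robot, y to its left, z up, the work surface at z = 0. Lengths are in mm, angles in rad, forces in N, time in s.
With the tool pointing down it reaches from about 400 to 925 mm from the base axis. Payload 12.5 kg.
Tool frame: the origin (TCP) lies midway between the tips of the shut fingers; the grasp point (between the pads) lies 19 mm behind it; z points along the fingers, y is the line along which they close (so a half turn about z gives the same grasp; the last joint's range is limited). The gripper opens to 95 mm and grips with 3 to 60 N. Pads are 20 mm wide; open, the fingers measure 119 mm over their backs; the gripper's body (75 mm by 180 mm) begins 59 mm behind the grasp point.
Start: joints at [0.998, 0.491, 1.559, -0, 1.092, -0.106], TCP at [281.256, 558.159, 214.661] pointing down, gripper open.
Joint ranges: [-3.1, 3.1], [-0.84, 2.19], [0.05, 2.79], [-1.13, 4.28], [0.06, 2.93], [-2.69, 2.69]. Speed limits (rad/s): [2.22, 2.22, 2.79, 3.14, 3.14, 3.14].

## Interface

Orientations are given as [roll, pitch, yaw] about the fixed x, y, z axes, in that order (R = Rz(yaw) Ry(pitch) Rx(roll)).
In Python, from cell import state, read_camera, camera_info, env gives the robot as it stands.
- The arm moves only by the tool move_arm, never from a script. Its argument "commands" is a list of rows, each a list of 3 entries, a list of its own where there are three numbers: the shift along the world's x, y, z in cm, then the turn, a rotation vector about the world's x, y, z in degrees, then the opening, from 0 (shut) to 1 (fully open). A call has 1 to 10 rows; each row shifts and turns the commanded pose from where the row before left it; what a row does not reach is not made up. A row lasts 1/10 s, in which the tool goes at most 50 mm and 8.59 degrees, less where a joint would pass 70% of its speed; a pose out of reach is approached as far as the arm can. A call with a gripper value outside its range is refused whole. The fingers move at their own pace and stop on an object; the grip force is fixed at half the most. Time passes only in rows, so rows that do not move let the fingers close. It gives the time, the measured TCP pose, the force, the opening and the grip force at its end, in the units of the state.
- state(): the state, without advancing time (a new reading comes with each control period).
- read_camera(name): name is "side" or "top"; returns the picture (420x560x3 uint8, blue, green, red); there is no depth.
- camera_info(name): a dict with "K" (3x3 intrinsics, pixels), "k1" (the pictures are not rectified: a ray, as slopes to the right and down, at radius r is drawn at 1 + k1 r^2 times it, then the intrinsics apply), "cam_to_world" (4x4, takes a point from camera to world coordinates). Camera axes: x right, y down, z forward; pixel columns grow to the right and rows downward; lengths in mm; the calibration is good to about 2 mm. A picture is of the moment at which its call begins. camera_info takes no time and is no camera call.
- env.job_done(): hands the job in; it is judged then, once.
The state is a dict: "t": time; "joints": joint angles; "qvel": joint speeds; "tau": joint torques, N m; "eef_pos": TCP position; "tcp_rot": TCP orientation; "ft_force": force on the tool from outside, world axes, zero at the start; "moment": the same for the moment, N m; "opening": opening from 0.0 (shut) to 1.0 (fully open); "grip_force": force on a finger pad.
Only numpy, scipy, OpenCV 4.12 (cv2) and the standard library are available. Lean on these libraries where they do the work, as an engineer would, in place of code of your own. Each camera call takes 0.05 s, during which the arm holds its last target. There are 200 camera calls.

## Task

Set the wooden price lath to length in the trimming jig: swing the flip stop all the way down onto the fence, then, without lifting the lath off the bed, slide it flush against the fence and up against the stop, pushing firmly but gently until the stop's loose end play is used up and it no longer gives (about 7 N; over 15 N bruises the lath). Then let go, swing the stop all the way back up and leave the lath exactly where it was gauged, with the other things on the counter undisturbed.

Things in the scene. Friction and masses are not known exactly. Their poses are not given: they have to be found in the camera images.
- trim_jig: Fixed trimming jig. Plywood bed 115 x 340 mm, 12 mm thick, with an aluminium fence along its far long side. Origin on the underside; x across the bed to the fence, y along the fence, z up. Bed: x -70 to 45, y -170 to 170, top at z = 12 mm. Fence: front face at x = 30 mm, 15 mm thick, rises only 14 mm above the bed, so the 34 mm high lath can be gripped above it.
- stop_carriage: Dark steel carriage clamped on the fence (fixed), 60 mm long along it, nothing in front of the fence face. Origin: on the bed at the foot of the fence's front face, mid-length of the carriage; axes parallel to the jig's. The lath lies on its +y side. The stop's hinge line is parallel to y at x = 20, z = 42 mm of this frame; the hinge lugs reach z = 50 mm.
- flip_stop (a joint): Angle of the aluminium flip stop: 0 = fully down, resting on the carriage with its arm level over the bed; 1.57 = arm upright; 1.9 = fully up, leaning back. Both ends are hard. Stiff hinge, stays where left; 1 to 1.5 N at the pin turns it. Arm 16 mm wide, 6 mm thick, reaching 75 mm from the hinge. If it is dragged to +y while being lifted it nudges the lath out of place.
- stop_pin (a point): Middle of the stop's round steel handle pin: 10 mm thick, 42 mm long with a 13 mm button at the free end, parallel to the hinge line and 70 mm from it, sticking out of the arm's end on the -y side, away from the lath. This point is 20 mm from the arm's side. With the stop down the pin is 42 mm above the bed, free underneath. Axes turn with the stop.
- stop_face (a point): Centre of the stop's flat gauging face (30 x 36 mm), looking to +y to meet the lath's end; when down it hangs 5 to 35 mm in front of the fence, to 4 mm above the bed. The stop has up to 5 mm loose end play along the fence, stands anywhere in it, and is dragged in it by 1 to 2 N; pushed to -y it goes firm at the end of the play: that firm position sets the length.
- price_lath: Loose straight lath of plain brown wood, 20 mm wide (x), 140 mm long (y), 34 mm high (z), with a shallow groove along its top, about 0.09 kg. Origin: centre of its underside. At the start it stands on the bed, away from the fence and 5 to 15 cm short of the stop, somewhat askew.
- tape_masking: roll of masking tape, a bystander near the work
- stapler: closed stapler, a bystander near the work
- coin_roll1: paper coin roll, a bystander near the work
- counter_bell: counter bell, a bystander near the work

How it is judged (in metres and radians):
On the way, in this order (a step that is already met when the one before it is completed fails the run):
1. the flip stop is fully down on the fence (within 0.06 rad) (value of joint flip_stop below 0.06 rad), for 0.2 s.
2. the lath, flush along the fence on the bed, is held against the lowered stop with more than 4 N, all end play used up (contact force between price_lath and flip_stop above 4 N and value of joint flip_stop below 0.06 rad and y of price_lath in the frame of stop_carriage between 0.071 and 0.075 m and x of price_lath in the frame of stop_carriage between -0.0125 and -0.0075 m and z of price_lath in the frame of stop_carriage below 0.004 m and angle between the y axis of price_lath and the y axis of stop_carriage, either way round below 0.03 rad), for 0.3 s.
3. the flip stop is swung back up (past 1.5 rad) (value of joint flip_stop above 1.5 rad), for 0.2 s.
At the end, for the whole second after the job is handed in: The flip stop is up (past 1.5 rad) and at rest; the lath lies still on the bed where it was gauged: its end within 2 mm of the stop's firm position (lath centre 73 mm along +y from the carriage's origin), its side within 2.5 mm of the fence and parallel to it within 0.03 rad (value of joint flip_stop above 1.5 rad and y of price_lath in the frame of stop_carriage between 0.071 and 0.075 m and x of price_lath in the frame of stop_carriage between -0.0125 and -0.0075 m and z of price_lath in the frame of stop_carriage below 0.004 m and angle between the y axis of price_lath and the y axis of stop_carriage, either way round below 0.03 rad and linear speed of price_lath below 0.01 m/s and angular speed of price_lath below 0.1 rad/s and velocity of joint flip_stop below 0.1 rad/s); the robot touches nothing.
It fails at once if the lath is pressed against the stop with more than 15 N (contact force between price_lath and flip_stop above 15 N).
It fails at once if the lath is lifted more than 15 mm off the bed (z of price_lath in the frame of stop_carriage above 0.015 m).
It fails at once if the lath is tipped over (angle between price_lath's own z axis and vertical above 0.5 rad).
It fails at once if the tape, stapler, coin roll or bell is moved more than 15 mm (distance of any of tape_masking, stapler, coin_roll1, counter_bell from where it was at the start of the episode above 0.015 m).
It also fails if it takes over 72 s, if anything falls off the work surface, if the arm or the gripper's body presses on something with over 40 N, if the wrist force passes 120 N, or if a joint passes its speed limit or range.

## Working session

There is one attempt and no reset: what is moved stays moved. The work goes in short steps, Python scripts to look and compute and a tool call to move; the robot and the scene stay as the last step left them, time stands still between calls to the robot, and variables do not carry over. Pictures are saved under pics/ and viewed, at most 10 in all, crops included, and the job is handed in when it is done.

Besides the shell and the picture viewer there is one more tool, called after ">>>" by a JSON object that holds its "name" and its "arguments", one argument or row to a line. move_arm: Moves the arm, as the interface text tells. Its arguments: {"type":"object","properties":{"commands":{"type":"array"}},"required":["commands"]}

```bash
mkdir -p pics; ls; python3 - <<'E'
from cell import *
import cv2
for n in("top","side"):
    cv2.imwrite(f"pics/{n}0.png",read_camera(n)); c=camera_info(n); print(n,c)
print(state())
E
```

```text
pics
top {'K': array([[401.5839307 ,   0.        , 277.5139204 ],
       [  0.        , 401.5839307 , 213.41522558],
       [  0.        ,   0.        ,   1.        ]]), 'k1': 0.0026414878714372154, 'cam_to_world': array([[ 1.34983785e-02, -9.96205040e-01,  8.59843731e-02,
         4.36792722e+02],
       [-9.99893978e-01, -1.29785041e-02,  6.60231810e-03,
         6.74207062e+01],
       [-5.46131403e-03, -8.60643775e-02, -9.96274609e-01,
         1.18584926e+03],
       [ 0.00000000e+00,  0.00000000e+00,  0.00000000e+00,
         1.00000000e+00]])}
side {'K': array([[410.1220524 ,   0.        , 285.4822522 ],
       [  0.        , 410.1220524 , 208.87921824],
       [  0.        ,   0.        ,   1.        ]]), 'k1': -0.1174837985479351, 'cam_to_world': array([[ 9.99466672e-01,  6.27992900e-03, -3.20458028e-02,
         5.59645123e+02],
       [ 3.04636192e-02, -5.32762275e-01,  8.45716458e-01,
        -8.01360964e+02],
       [-1.17617555e-02, -8.46241645e-01, -5.32669447e-01,
         6.35056548e+02],
       [ 0.00000000e+00,  0.00000000e+00,  0.00000000e+00,
         1.00000000e+00]])}
{'t': 0.1, 'joints': array([ 9.98443503e-01,  4.91515271e-01,  1.55938684e+00,  5.43682660e-05,
        1.09170470e+00, -1.05571878e-01]), 'qvel': array([-5.41640120e-05, -6.63153520e-04, -2.16862339e-03,  4.43994627e-04,
        1.21180293e-03,  1.20468945e-03]), 'tau': array([ 3.25298541e-03, -6.13623190e+01, -2.58606738e+01,  6.94472599e-02,
        4.69471514e-02, -1.60968915e-05]), 'eef_pos': array([281.09462311, 557.98198837, 214.11082603]), 'tcp_rot': array([-3.14058923e+00, -1.54820344e-04,  2.67478654e+00]), 'ft_force': array([ 0.75102533, -0.98472041, -0.35134172]), 'moment': array([ 0.00639678, -0.02346898,  0.00531338]), 'grip_force': 0.0, 'opening': 0.9974385945599631}
```

View pics/top0.png

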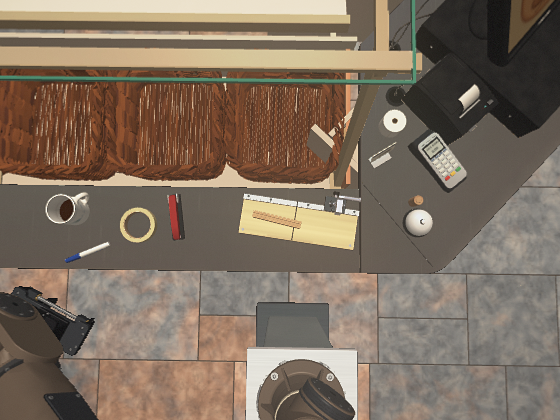

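View pics/side0.png

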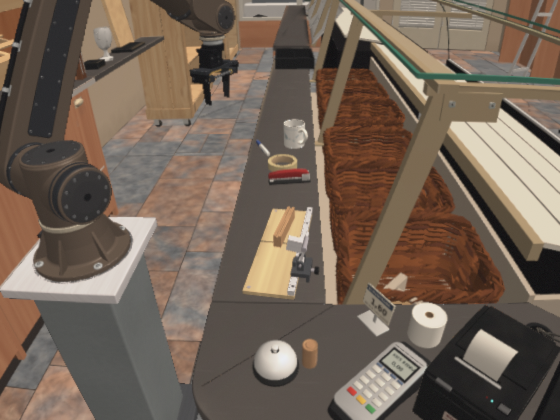

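The top view shows the bed from (240,195) to (358,248), the lath from (253,213) to (300,226) and the carriage near (343,202), with a rack post behind it. Next I'll enlarge both views.

```bash
cat > h.py <<'E'
import numpy as np, cv2
from cell import *
def ray(n,uv):
    c=camera_info(n);K=c["K"];T=c["cam_to_world"]
    d=np.array([(uv[0]-K[0,2])/K[0,0],(uv[1]-K[1,2])/K[1,1]]);s=d.copy()
    for _ in range(10): s=d/(1+c["k1"]*(s@s))
    return T[:3,3],T[:3,:3]@np.r_[s,1]
def plane(n,uv,z):
    o,d=ray(n,uv); return o+d*(z-o[2])/d[2]
def two(a,b):
    (o,d),(p,e)=ray("top",a),ray("side",b)
    s=np.linalg.lstsq(np.c_[d,-e],p-o,rcond=None)[0]
    return (o+s[0]*d+p+s[1]*e)/2,np.linalg.norm(o+s[0]*d-p-s[1]*e)
def proj(n,X):
    c=camera_info(n);T=c["cam_to_world"];q=T[:3,:3].T@(np.asarray(X,float)-T[:3,3]);s=q[:2]/q[2]
    return (s*(1+c["k1"]*(s@s)))*c["K"][0,0]+c["K"][:2,2]
def crop(img,x,y,w,h,f,name):
    cv2.imwrite(name,cv2.resize(img[y:y+h,x:x+w],None,fx=f,fy=f,interpolation=cv2.INTER_CUBIC))
E
python3 - <<'E'
from h import *
crop(cv2.imread("pics/top0.png"),230,170,140,90,5.7,"pics/topc.png")
crop(cv2.imread("pics/side0.png"),235,195,100,105,5.7,"pics/sidec.png")
E
```

```text
(no output)
```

View pics/topc.png

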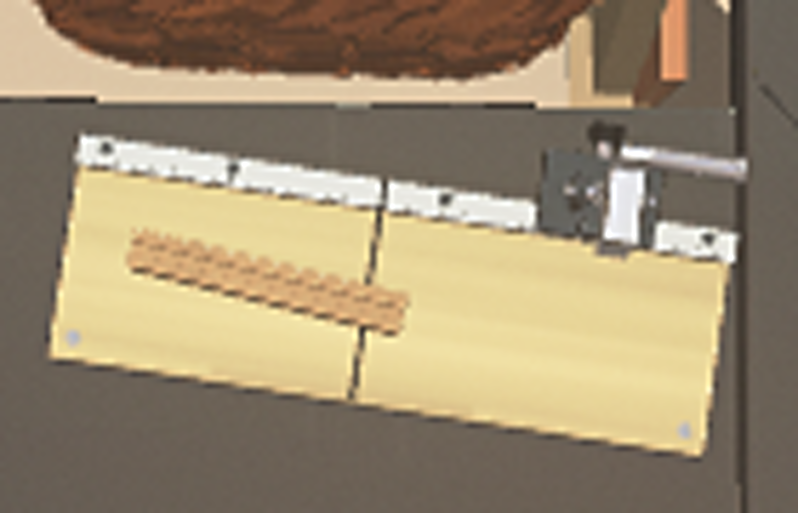

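View pics/sidec.png

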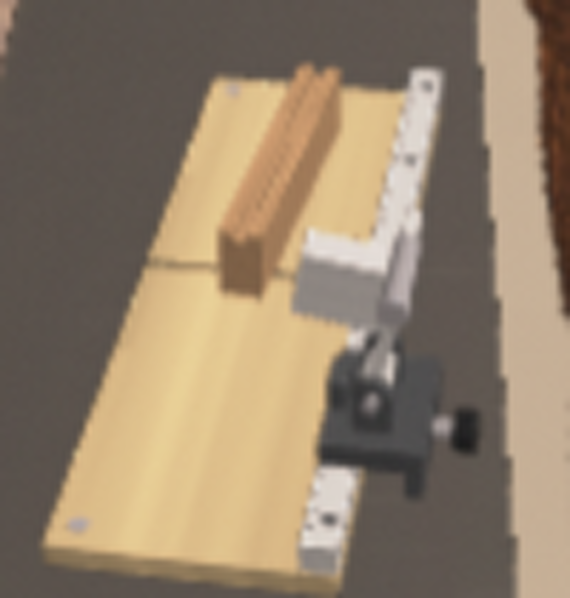

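The crops show the jig turned about 8° in the top view. The stop is leaning back, and its pin points to -y, with the button at top crop (745,168) and side crop (395,300). The lath lies from (130,250) to (408,315) in the top crop. Now I'll measure these.

```bash
cat >> h.py <<'E'
def frame():
    f=lambda x,y:(x/5.7+230-.4,y/5.7+170-.4)
    P=[plane("top",f(52,357),12),plane("top",f(702,455),12),plane("top",f(80,135),26),plane("top",f(737,235),26)]
    return P
E
python3 - <<'E'
from h import *
im=cv2.imread("pics/top0.png")
f=lambda x,y:(x/5.7+229.6,y/5.7+169.6); g=lambda x,y:(x/5.7+234.6,y/5.7+194.6)
P=frame()
J=np.array([[-70,170],[-70,-170],[45,170],[45,-170]],float)
W=np.array([p[:2] for p in P]); print(np.round(W,1))
print("len",np.linalg.norm(W[0]-W[1]),np.linalg.norm(W[2]-W[3]),np.linalg.norm(W[0]-W[2]))
a=J-J.mean(0);b=W-W.mean(0);th=np.arctan2((a[:,0]*b[:,1]-a[:,1]*b[:,0]).sum(),(a*b).sum())
R=np.array([[np.cos(th),-np.sin(th)],[np.sin(th),np.cos(th)]]);t=W.mean(0)-R@J.mean(0)
print("jig",t,"yaw",th,"res",np.round((J@R.T+t-W),1).tolist())
# side check
for j,s in zip([(-70,170,12),(-70,-170,12),(45,170,26),(30,-170,26)],[(215,78),(45,545),(443,72),(300,545)]):
    X=np.r_[R@np.array(j[:2])+t,j[2]]; print("side",proj("side",X).round(1),np.round(g(*s),1))
# carriage: front lower edges of dark block, top view, z ~ 30..?
for u in [(545,150),(660,165),(540,230),(655,245)]:
    for z in(26,40): print("car",u,z,(R.T@(plane("top",f(*u),z)[:2]-t)).round(1))
hsv=cv2.cvtColor(im,cv2.COLOR_BGR2HSV)
roi=hsv[195:240,240:310]; 
m=cv2.inRange(roi,(5,85,100),(15,255,255)); n,l,st,c=cv2.connectedComponentsWithStats(m);k=1+st[1:,4].argmax()
r=cv2.minAreaRect(np.argwhere(l==k)[:,::-1].astype(np.float32)); print(r,st[k])
q=[plane("top",p+[240,195],46) for p in cv2.boxPoints(r)]
Q=np.array([R.T@(p[:2]-t) for p in q]);print("lath jig",Q.round(1).tolist(),Q.mean(0),[np.linalg.norm(Q[i]-Q[i-1]).round(1) for i in range(4)])
for a_,b_ in [((742,168),(393,308)),((630,153),(408,235))]:
    X,e=two(f(*a_),g(*b_)); print("pin",X.round(1),"jig",(R.T@(X[:2]-t)).round(1),e)
E
```

```text
[[ 481.4  187.9]
 [ 435.9 -145. ]
 [ 594.5  174.6]
 [ 547.5 -160.6]]
len 335.98315896216803 338.405967182287 113.82408695183665
jig [527.18767527  12.51312568] yaw -0.13661107406526457 res [[-0.4, 2.6], [-1.2, -1.3], [0.5, 0.2], [1.1, -1.5]]
side [271.1 208.3] [272.3 208.3]
side [240.8 290.2] [242.5 290.2]
side [311.2 207.3] [312.3 207.2]
side [285.9 290.5] [287.2 290.2]
car (545, 150) 26 [ 72.3 -66.2]
car (545, 150) 40 [ 70.2 -64.9]
car (660, 165) 26 [  73.4 -125.2]
car (660, 165) 40 [  71.3 -123.2]
car (540, 230) 26 [ 31.3 -69.4]
car (540, 230) 40 [ 29.7 -68. ]
car (655, 245) 26 [  32.4 -128.2]
car (655, 245) 40 [  30.9 -126.2]
((43.98076629638672, 24.59615135192871), (14.31647777557373, 2.3533935546875), 11.309932708740234) [37 23 15  4 19]
lath jig [[-17.7, 62.6], [-11.0, 62.3], [-12.9, 21.6], [-19.6, 22.0]] [-15.30745378  42.1423002 ] [np.float64(40.7), np.float64(6.7), np.float64(40.7), np.float64(6.7)]
pin [ 569.7 -143.3  125.9] jig [  63.4 -148.6] 0.7908812008046476
pin [576.2 -92.  120.8] jig [ 62.8 -96.9] 0.2622189388508084
```

```bash
cat >> h.py <<'E'
TH=-.1366;Rj=np.array([[np.cos(TH),-np.sin(TH)],[np.sin(TH),np.cos(TH)]]);tj=np.array([527.2,12.5])
def w(x,y,z): return np.r_[Rj@[x,y]+tj,z]
def j(X): return np.r_[Rj.T@(np.asarray(X)[:2]-tj),X[2]]
f=lambda x,y:(x/5.7+229.6,y/5.7+169.6); g=lambda x,y:(x/5.7+234.6,y/5.7+194.6)
E
python3 - <<'E'
from h import *
L=np.array([j(plane("top",f(*p),46))[:2] for p in [(130,232),(408,292),(402,335),(128,270)]])
print("lath",L.round(1).tolist(),L.mean(0).round(1)); d=(L[0]+L[3]-L[1]-L[2])/2; print(np.hypot(*d),"yaw rel jig",np.degrees(np.arctan2(-d[0],d[1])))
for a in [(220,240),(265,238)]: print("lath end bottom/top side",j(plane("side",g(*a),46)).round(1))
for n,a,b in [("post top",(380,72),(435,92)),("post base",(345,187),(365,302)),("basket near corner",(335,180),(345,285)),("beam end",(420,60),(498,110))]:
    X,e=two(a,b); print(n,X.round(0),round(e,1))
for p in [(335,183),(360,187),(330,178),(230,182)]: print("z0",p,plane("top",p,0).round(0))
E
```

```text
lath [[-2.5, 135.1], [-11.5, -6.7], [-33.2, -6.9], [-21.5, 133.1]] [-17.2  63.7]
141.31252517790452 yaw rel jig -4.20978679822943
lath end bottom/top side [-27.9 -10.1  46. ]
lath end bottom/top side [-9.2 -5.8 46. ]
post top [ 783. -122.  439.] 11.1
post base [ 669. -134.  -36.] 84.1
basket near corner [656. -97. -17.] 23.4
beam end [ 834. -212.  431.] 53.5
z0 (335, 183) [632. -95.   0.]
z0 (360, 187) [ 621. -169.    0.]
z0 (330, 178) [647. -80.   0.]
z0 (230, 182) [631. 218.   0.]
```

>>> {"name": "move_arm", "arguments": {
  "commands": [
    [[1.1,-3.4,0],[0,0,-3.6],0.4],
    [[1.1,-3.4,0],[0,0,-3.6],0.4],
    [[1.1,-3.4,0],[0,0,-3.6],0.4],
    [[1.1,-3.4,0],[0,0,-3.6],0.4],
    [[1.1,-3.4,0],[0,0,-3.6],0.4],
    [[1.1,-3.4,0],[0,0,-3.6],0.4],
    [[1.1,-3.4,0],[0,0,-3.6],0.4],
    [[1.1,-3.4,0],[0,0,-3.6],0.4],
    [[1.1,-3.4,0],[0,0,-3.6],0.4],
    [[1.1,-3.4,0],[0,0,-3.6],0.4]
  ]
}}

```text
t: 1.1
eef_pos: [391.4, 216.7, 214.6]
tcp_rot: [-3.141, -0.0, 2.044]
ft_force: [0.4, -0.3, -0.4]
opening: 0.404
grip_force: 0.0
```

>>> {"name": "move_arm", "arguments": {
  "commands": [
    [[1.1,-3.4,0],[0,0,-3.5],0.4],
    [[1.1,-3.4,0],[0,0,-3.5],0.4],
    [[1.1,-3.4,0],[0,0,-3.5],0.4],
    [[1.1,-3.4,0],[0,0,-3.5],0.4],
    [[1.1,-3.4,0],[0,0,-3.5],0.4],
    [[1.1,-3.4,0],[0,0,-3.5],0.4],
    [[1.1,-3.4,0],[0,0,-3.5],0.4],
    [[1.1,-3.4,0],[0,0,-3.5],0.4],
    [[1.1,-3.4,0],[0,0,-3.5],0.4],
    [[1.1,-3.4,0],[0,0,-3.5],0.4]
  ]
}}

```text
t: 2.1
eef_pos: [501.4, -123.3, 214.5]
tcp_rot: [-3.141, -0.0, 1.433]
ft_force: [0.3, 0.4, 0.7]
opening: 0.398
grip_force: 0.0
```

>>> {"name": "move_arm", "arguments": {
  "commands": [
    [[0,0,0],[-0.9,-6.6,0],0.4],
    [[0,0,0],[-0.9,-6.6,0],0.4],
    [[0,0,0],[-0.9,-6.6,0],0.4],
    [[0,0,0],[-0.9,-6.6,0],0.4],
    [[0,0,0],[-0.9,-6.6,0],0.4],
    [[0,0,0],[-0.9,-6.6,0],0.4],
    [[0,0,0],[0,0,0],0.4],
    [[0,0,0],[0,0,0],0.4]
  ]
}}

```text
t: 2.9
eef_pos: [505.1, -114.8, 215.0]
tcp_rot: [2.564, -0.023, 1.455]
ft_force: [0.6, -0.5, -0.3]
opening: 0.4
grip_force: 0.0
```

```bash
cat >> h.py <<'E'
from scipy.spatial.transform import Rotation as Ro
def rep():
    s=state();M=Ro.from_euler("xyz",s["tcp_rot"]).as_matrix();J3=np.eye(3);J3[:2,:2]=Rj
    gp=s["eef_pos"]-19*M[:,2]
    print("t",round(s["t"],2),"tcp",s["eef_pos"].round(1),"tcp jig",j(s["eef_pos"]).round(1),"grasp jig",j(gp).round(1),"toolz jig",(J3.T@M[:,2]).round(3),"tooly jig",(J3.T@M[:,1]).round(3),"F jig",(J3.T@s["ft_force"]).round(1),"open",round(s["opening"],3),"grip",round(s["grip_force"],1))
E
python3 -c "
from h import *
rep()
X=w(-2,-128,200)-state()['eef_pos'];print(X)
crop(read_camera('side'),215,150,133,150,4,'pics/s1.png')"
```

```text
t 2.9 tcp [ 505.1 -114.8  215. ] tcp jig [  -4.5 -129.1  215. ] grasp jig [ -14.9 -129.7  230.9] toolz jig [ 0.545  0.03  -0.838] tooly jig [0.838 0.005 0.546] F jig [ 0.7 -0.4 -0.3] open 0.4 grip 0.0
[  2.64851091   0.7272752  -15.03052924]
```

View pics/s1.png

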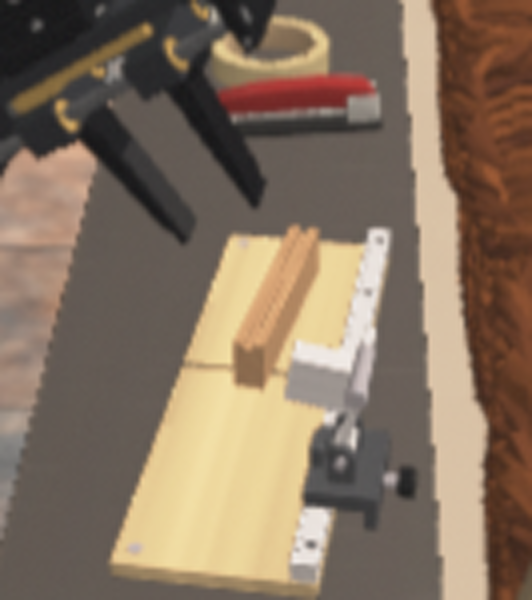

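The gripper stands open and tilted above the bed's near side, with its tips at crop (190,235) and (258,200). The pin is at (362,370) and clear, so I'll advance along the tool axis onto it.

>>> {"name": "move_arm", "arguments": {
  "commands": [
    [[0.7,-0.1,0],[0,0,0],0.4],
    [[1.2,-0.1,-1.8],[0,0,0],0.4],
    [[1.2,-0.1,-1.8],[0,0,0],0.4],
    [[1.2,-0.2,-1.8],[0,0,0],0.4],
    [[1.2,-0.2,-1.8],[0,0,0],0.4],
    [[1.2,-0.1,-1.8],[0,0,0],0.4],
    [[1.1,-0.1,-1.8],[0,0,0],0.4],
    [[0,0,0],[0,0,0],0.4],
    [[0,0,0],[0,0,0],0.4]
  ]
}}

```text
t: 3.85
eef_pos: [583.4, -123.2, 106.9]
tcp_rot: [2.563, -0.023, 1.456]
ft_force: [0.7, -0.8, 1.2]
opening: 0.398
grip_force: 0.0
```

```bash
python3 -c "
from h import *
rep()
a=cv2.resize(read_camera('side')[210:280,255:335],None,fx=5,fy=5,interpolation=2)
b=cv2.resize(read_camera('top')[165:235,300:380],None,fx=5,fy=5,interpolation=2)
cv2.imwrite('pics/s2.png',np.hstack([a,b]))"
```

```text
t 3.85 tcp [ 583.4 -123.2  106.9] tcp jig [  74.1 -126.8  106.9] grasp jig [  63.7 -127.4  122.8] toolz jig [ 0.546  0.031 -0.837] tooly jig [0.838 0.006 0.546] F jig [ 0.8 -0.7  1.2] open 0.398 grip 0.0
```

View pics/s2.png

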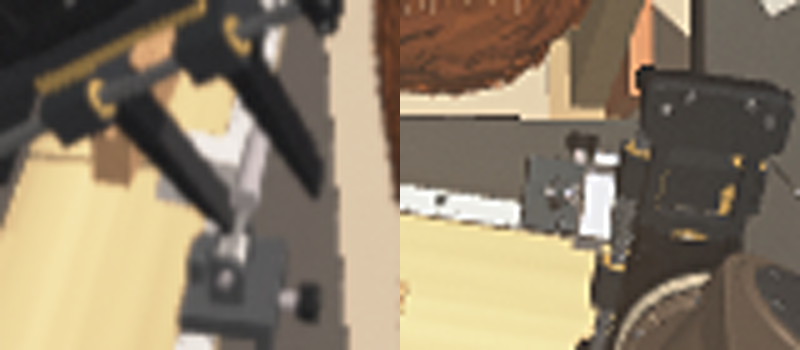

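The pin is caged between the fingers in the side crop, near (250,170). I'll narrow the cage and work out the arc.

>>> {"name": "move_arm", "arguments": {
  "commands": [
    [[0,0,0],[0,0,0],0.18],
    [[0,0,0],[0,0,0],0.18],
    [[0,0,0],[0,0,0],0.18],
    [[0,0,0],[0,0,0],0.18]
  ]
}}

```text
t: 4.35
eef_pos: [583.2, -123.6, 107.4]
tcp_rot: [2.562, -0.023, 1.455]
ft_force: [0.6, -0.9, 0.3]
opening: 0.186
grip_force: 0.0
```

```bash
python3 -c "
from h import *
rep()
th=np.linspace(1.76,0,16)
P=np.array([w(50-70*np.cos(t),-128,54+70*np.sin(t)) for t in th])
print((np.diff(P,axis=0)/10).round(2).tolist())"
```

```text
t 4.35 tcp [ 583.2 -123.6  107.4] tcp jig [  74.  -127.2  107.4] grasp jig [  63.6 -127.8  123.3] toolz jig [ 0.547  0.03  -0.837] tooly jig [0.837 0.005 0.547] F jig [ 0.7 -0.8  0.3] open 0.186 grip 0.0
[[-0.81, 0.11, 0.11], [-0.81, 0.11, 0.01], [-0.81, 0.11, -0.09], [-0.79, 0.11, -0.18], [-0.77, 0.11, -0.27], [-0.73, 0.1, -0.36], [-0.68, 0.09, -0.45], [-0.63, 0.09, -0.52], [-0.56, 0.08, -0.59], [-0.49, 0.07, -0.66], [-0.41, 0.06, -0.71], [-0.32, 0.04, -0.75], [-0.24, 0.03, -0.79], [-0.14, 0.02, -0.81], [-0.05, 0.01, -0.82]]
```

>>> {"name": "move_arm", "arguments": {
  "commands": [
    [[-0.8,0.1,0.1],[0,0,0],0.18],
    [[-0.8,0.1,0],[0,0,0],0.18],
    [[-0.8,0.1,-0.1],[0,0,0],0.18],
    [[-0.8,0.1,-0.2],[0,0,0],0.18],
    [[-0.8,0.1,-0.3],[0,0,0],0.18],
    [[-0.7,0.1,-0.4],[0,0,0],0.18],
    [[-0.7,0.1,-0.4],[0,0,0],0.18],
    [[-0.6,0.1,-0.5],[0,0,0],0.18]
  ]
}}

```text
t: 5.15
eef_pos: [523.1, -115.6, 89.3]
tcp_rot: [2.562, -0.022, 1.455]
ft_force: [0.3, -0.3, -0.0]
opening: 0.18
grip_force: 0.3
```

>>> {"name": "move_arm", "arguments": {
  "commands": [
    [[-0.6,0.1,-0.6],[0,0,0],0.18],
    [[-0.5,0.1,-0.7],[0,0,0],0.18],
    [[-0.4,0.1,-0.7],[0,0,0],0.18],
    [[-0.3,0,-0.7],[0,0,0],0.18],
    [[-0.2,0,-0.8],[0,0,0],0.18],
    [[-0.1,0,-0.8],[0,0,0],0.18],
    [[-0.1,0,-0.8],[0,0,0],0.18],
    [[0,0,0],[0,0,0],0.18]
  ]
}}

```text
t: 5.95
eef_pos: [509.9, -120.1, 56.8]
tcp_rot: [2.587, -0.049, 1.462]
ft_force: [0.8, -0.6, 0.4]
opening: 0.184
grip_force: 0.1
```

```bash
python3 -c "
from h import *
rep()"
```

```text
t 5.95 tcp [ 509.9 -120.1   56.8] tcp jig [   0.9 -133.7   56.8] grasp jig [  -9.1 -134.8   72.9] toolz jig [ 0.525  0.056 -0.849] tooly jig [ 0.85  -0.002  0.526] F jig [ 0.9 -0.5  0.4] open 0.184 grip 0.1
```

```bash
python3 -c "
from h import *
s=state();print(s['joints'].round(3),s['qvel'].round(3),s['ft_force'],s['tau'].round(1))
a=cv2.resize(read_camera('side')[190:300,235:335],None,fx=4,fy=4,interpolation=2)
b=cv2.resize(read_camera('top')[165:275,290:390],None,fx=4,fy=4,interpolation=2)
cv2.imwrite('pics/s3.png',np.hstack([a,b]))"
```

```text
[-0.479  0.556  2.314  2.361  0.331 -2.684] [ 0.006 -0.014  0.008  0.007 -0.006  0.   ] [ 0.80686719 -0.5844223   0.40537622] [ -0.2 -45.7  -6.5   0.1   1.5   0.1]
```

View pics/s3.png

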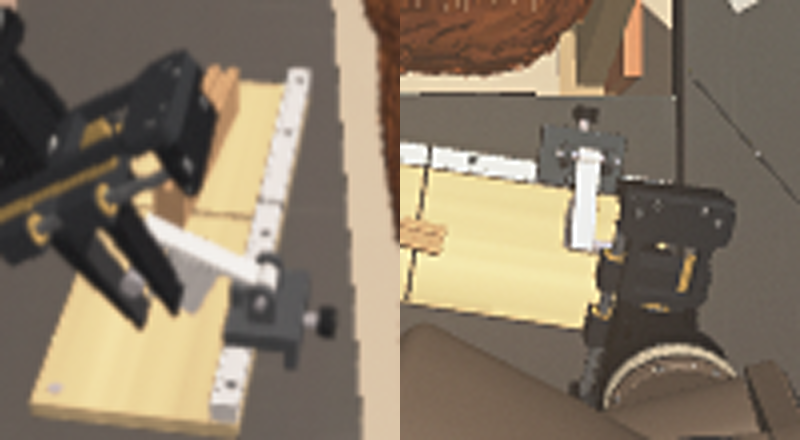

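The stop is down to roughly 0.5 rad, with the pin still caged at side crop (130,285). The wrist, however, has reached its joint 6 limit because the tilt passed the forearm line. I'll back out along the tool axis, go upright and press from above.

>>> {"name": "move_arm", "arguments": {
  "commands": [
    [[0,0,0],[0,0,0],0.4],
    [[0,0,0],[0,0,0],0.4],
    [[-0.5,0,0.9],[0,0,0],0.4],
    [[-0.5,0,0.9],[0,0,0],0.4],
    [[-0.5,0,0.9],[0,0,0],0.4],
    [[-0.5,0,0.9],[0,0,0],0.4],
    [[-0.5,0,0.9],[0,0,0],0.4],
    [[-0.5,0,0.9],[0,0,0],0.4],
    [[0,0,0.9],[0,0,0],0.4],
    [[0,0,0.9],[0,0,0],0.4]
  ]
}}

```text
t: 7.05
eef_pos: [479.6, -119.8, 130.0]
tcp_rot: [2.586, -0.048, 1.462]
ft_force: [-0.3, 0.5, 0.1]
opening: 0.399
grip_force: 0.0
```

```bash
python3 -c "
from h import *
rep();print(state()['joints'].round(3))"
```

```text
t 7.05 tcp [ 479.6 -119.8  130. ] tcp jig [ -29.2 -137.6  130. ] grasp jig [ -39.2 -138.6  146.1] toolz jig [ 0.526  0.055 -0.848] tooly jig [ 0.85  -0.001  0.527] F jig [-0.4  0.4  0.1] open 0.399 grip 0.0
[-0.517  0.353  2.323  1.721  0.253 -2.057]
```

>>> {"name": "move_arm", "arguments": {
  "commands": [
    [[0,0,0.5],[0.2,4,0],0],
    [[0,0,0.5],[0.2,4,0],0],
    [[0,0,0.5],[0.2,4,0],0],
    [[0,0,0.5],[0.2,4,0],0],
    [[0,0,0],[0.2,4,0],0],
    [[0,0,0],[0.2,4,0],0],
    [[0,0,0],[0.2,4,0],0],
    [[0,0,0],[0.2,4,0],0],
    [[0,0,0],[0,0,0],0],
    [[0,0,0],[0,0,0],0]
  ]
}}

```text
t: 8.05
eef_pos: [482.9, -109.6, 137.9]
tcp_rot: [2.956, -0.062, 1.459]
ft_force: [0.6, 0.0, -0.7]
opening: 0.002
grip_force: 0.0
```

```bash
python3 -c "
from h import *
rep();print(state()['joints'].round(3))"
```

```text
t 8.05 tcp [ 482.9 -109.6  137.9] tcp jig [ -27.3 -127.   137.9] grasp jig [ -30.8 -128.3  156.6] toolz jig [ 0.183  0.065 -0.981] tooly jig [0.983 0.013 0.184] F jig [ 0.6  0.1 -0.7] open 0.002 grip 0.0
[-0.42   0.364  2.071  0.217  0.558 -0.479]
```

>>> {"name": "move_arm", "arguments": {
  "commands": [
    [[0.4,0,0],[-0.8,3.6,0],0],
    [[0.4,-0.1,0],[-0.8,3.6,0],0],
    [[0.3,-0.1,0],[-0.7,3.6,0],0],
    [[0,0,-1.1],[0,0,0],0],
    [[0,0,-1.1],[0,0,0],0],
    [[0,0,-1.1],[0,0,0],0],
    [[0,0,-1.1],[0,0,0],0],
    [[0,0,-1.1],[0,0,0],0],
    [[0,0,-1.1],[0,0,0],0],
    [[0,0,-0.8],[0,0,0],0]
  ]
}}

```text
t: 9.05
eef_pos: [493.7, -112.0, 63.0]
tcp_rot: [3.141, 0.0, 1.453]
ft_force: [-0.2, -0.3, 0.7]
opening: 0.001
grip_force: 0.3
```

```bash
python3 -c "
from h import *
rep();print(state()['joints'].round(3))"
```

```text
t 9.05 tcp [ 493.7 -112.    63. ] tcp jig [ -16.2 -127.9   63. ] grasp jig [ -16.2 -127.9   82. ] toolz jig [ 0.001 -0.    -1.   ] tooly jig [1.    0.018 0.001] F jig [-0.2 -0.3  0.7] open 0.001 grip 0.3
[-0.354  0.546  1.994  0.     0.6   -0.236]
```

>>> {"name": "move_arm", "arguments": {
  "commands": [
    [[0,0,-0.1],[0,0,0],0],
    [[0,0,-0.1],[0,0,0],0],
    [[0,0,-0.1],[0,0,0],0],
    [[0,0,-0.1],[0,0,0],0],
    [[0,0,0],[0,0,0],0]
  ]
}}

```text
t: 9.55
eef_pos: [494.1, -112.1, 60.3]
tcp_rot: [3.139, 0.001, 1.453]
ft_force: [-0.3, 0.1, 0.1]
opening: 0.005
grip_force: 0.1
```

```bash
python3 -c "
from h import *
rep()"
```

```text
t 9.55 tcp [ 494.1 -112.1   60.3] tcp jig [ -15.8 -127.9   60.3] grasp jig [ -15.8 -127.9   79.3] toolz jig [ 0.002 -0.001 -1.   ] tooly jig [1.    0.019 0.002] F jig [-0.3  0.1  0.1] open 0.005 grip 0.1
```

>>> {"name": "move_arm", "arguments": {
  "commands": [
    [[0,0,-0.1],[0,0,0],0],
    [[0,0,-0.1],[0,0,0],0],
    [[0,0,0],[0,0,0],0]
  ]
}}

```text
t: 9.85
eef_pos: [494.1, -112.1, 58.2]
tcp_rot: [3.14, 0.0, 1.453]
ft_force: [-0.9, 0.0, 3.5]
opening: 0.004
grip_force: 2.0
```

>>> {"name": "move_arm", "arguments": {
  "commands": [
    [[0,0,-0.1],[0,0,0],0],
    [[0,0,0],[0,0,0],0]
  ]
}}

```text
t: 10.05
eef_pos: [494.1, -112.1, 57.3]
tcp_rot: [3.14, 0.001, 1.453]
ft_force: [-1.6, -0.2, 7.7]
opening: 0.002
grip_force: 3.8
```

```bash
python3 -c "
from h import *
rep()
a=cv2.resize(read_camera('side')[190:300,235:335],None,fx=4,fy=4,interpolation=2)
b=cv2.resize(read_camera('top')[165:275,290:390],None,fx=4,fy=4,interpolation=2)
cv2.imwrite('pics/s4.png',np.hstack([a,b]))"
```

```text
t 10.05 tcp [ 494.1 -112.1   57.3] tcp jig [ -15.8 -128.    57.3] grasp jig [ -15.9 -128.    76.3] toolz jig [ 0.002 -0.001 -1.   ] tooly jig [1.    0.019 0.002] F jig [-1.6 -0.4  7.7] open 0.002 grip 3.8
```

View pics/s4.png

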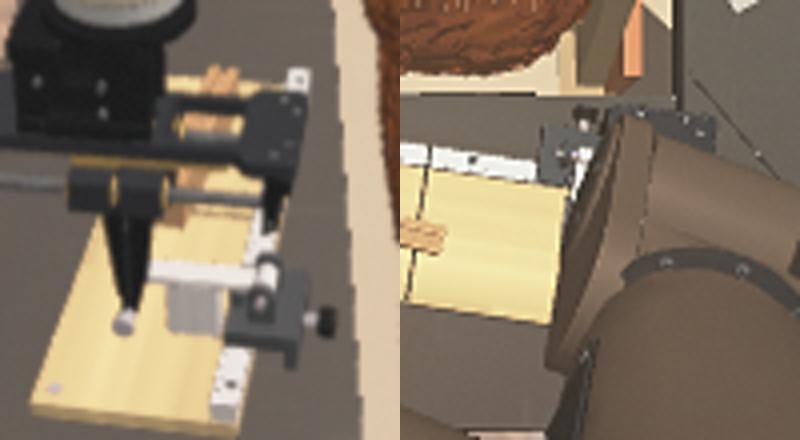

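The stop is down: the arm is level in the side crop at (205,272), the pin is at (123,322), and the contact force has risen to 7.7 N. Now to the lath.

>>> {"name": "move_arm", "arguments": {
  "commands": [
    [[0,0,2.7],[0,0,0],0],
    [[0,0,2.7],[0,0,0],0],
    [[0,0,2.6],[0,0,0],0.2],
    [[0.4,2.9,0],[0,0,-0.7],0.5],
    [[0.4,2.9,0],[0,0,-0.7],0.5],
    [[0.4,2.9,0],[0,0,-0.8],0.5],
    [[0.4,2.9,0],[0,0,-0.8],0.5],
    [[0.4,2.9,0],[0,0,-0.8],0.5],
    [[0.4,2.9,0],[0,0,-0.8],0.5],
    [[0.4,3.0,0],[0,0,-0.7],0.5]
  ]
}}

```text
t: 11.15
eef_pos: [522.0, 93.1, 136.9]
tcp_rot: [3.14, 0.0, 1.36]
ft_force: [1.1, -0.8, 0.6]
opening: 0.494
grip_force: 0.0
```

```bash
python3 -c "
from h import *
rep();print((w(-16.1,78.7,30)-state()['eef_pos']).round(1))
a=cv2.resize(read_camera('side')[190:300,235:335],None,fx=5,fy=5,interpolation=2)
cv2.imwrite('pics/s5.png',a)"
```

```text
t 11.15 tcp [522.   93.1 136.9] tcp jig [-16.1  79.2 136.9] grasp jig [-16.2  79.2 155.9] toolz jig [ 0.002 -0.001 -1.   ] tooly jig [ 0.997 -0.075  0.002] F jig [ 1.2 -0.7  0.6] open 0.494 grip 0.0
[  -0.    -0.5 -106.9]
```

View pics/s5.png

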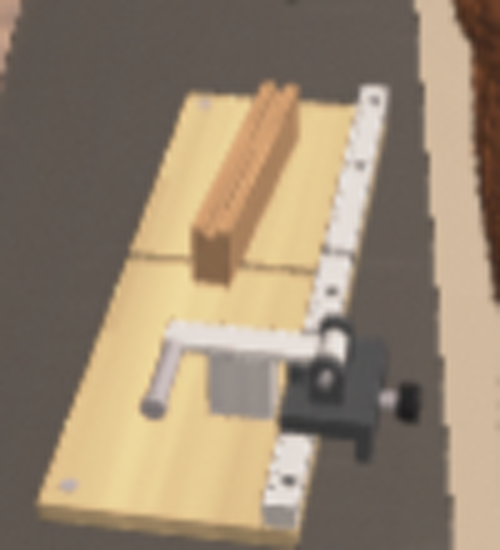

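The stop is down with its arm level, and the lath is untouched at (245,180). I'll descend and grip it.

>>> {"name": "move_arm", "arguments": {
  "commands": [
    [[0,0,-2],[0,0,0],0.5],
    [[0,0,-2],[0,0,0],0.5],
    [[0,0,-2],[0,0,0],0.5],
    [[0,0,-2],[0,0,0],0.5],
    [[0,0,-1.5],[0,0,0],0.5],
    [[0,0,-1],[0,0,0],0.5],
    [[0,0,0],[0,0,0],0.5]
  ]
}}

```text
t: 11.9
eef_pos: [521.5, 91.9, 31.0]
tcp_rot: [-3.141, 0.001, 1.36]
ft_force: [-0.9, -0.5, 1.5]
opening: 0.499
grip_force: 0.0
```

>>> {"name": "move_arm", "arguments": {
  "commands": [
    [[0,0,0],[0,0,0],0.35],
    [[0,0,0],[0,0,0],0.3],
    [[0,0,0],[0,0,0],0.25],
    [[0,0,0],[0,0,0],0.2],
    [[0,0,0],[0,0,0],0.15],
    [[0,0,0],[0,0,0],0.15],
    [[0,0,0],[0,0,0],0.15]
  ]
}}

```text
t: 12.6
eef_pos: [522.3, 91.9, 32.5]
tcp_rot: [3.139, 0.0, 1.36]
ft_force: [0.1, 0.3, 5.2]
opening: 0.209
grip_force: 30.0
```

```bash
python3 -c "
from h import *
rep()"
```

```text
t 12.6 tcp [522.3  91.9  32.5] tcp jig [-15.6  78.   32.5] grasp jig [-15.7  78.   51.5] toolz jig [ 0.003 -0.    -1.   ] tooly jig [ 0.997 -0.074  0.003] F jig [0.1 0.3 5.2] open 0.209 grip 30.0
```

>>> {"name": "move_arm", "arguments": {
  "commands": [
    [[0,0,0.1],[0,0,0.6],0.15],
    [[0.2,-0.8,0],[0,0,0.6],0.15],
    [[0.2,-0.8,0],[0,0,0.6],0.15],
    [[0.2,-0.8,0],[0,0,0.6],0.15],
    [[0.2,-0.8,0],[0,0,0.6],0.15],
    [[0.2,-0.8,0],[0,0,0.6],0.15],
    [[0.2,-0.8,0],[0,0,0.6],0.15],
    [[0.2,-0.8,0],[0,0,0],0.15],
    [[0.3,-0.9,0],[0,0,0],0.15],
    [[0.3,-0.8,0],[0,0,0],0.15]
  ]
}}

```text
t: 13.6
eef_pos: [542.2, 18.1, 33.1]
tcp_rot: [3.14, 0.0, 1.433]
ft_force: [0.5, 0.5, -0.9]
opening: 0.203
grip_force: 30.0
```

```bash
python3 -c "
from h import *
rep()"
```

```text
t 13.6 tcp [542.2  18.1  33.1] tcp jig [14.1  7.6 33.1] grasp jig [14.1  7.6 52.1] toolz jig [ 0.002 -0.    -1.   ] tooly jig [ 1.    -0.001  0.002] F jig [ 0.5  0.6 -0.9] open 0.203 grip 30.0
```

>>> {"name": "move_arm", "arguments": {
  "commands": [
    [[0.1,0,0],[0,0,0],0.15],
    [[0.1,0,0],[0,0,0],0.15],
    [[0.1,0,0],[0,0,0],0.15],
    [[0.1,-0.1,0],[0,0,0],0.15],
    [[0.1,0,0],[0,0,0],0.15],
    [[0,0,0],[0,0,0],0.15]
  ]
}}

```text
t: 14.2
eef_pos: [547.2, 18.1, 33.1]
tcp_rot: [3.14, 0.0, 1.434]
ft_force: [0.9, -0.9, -0.9]
opening: 0.209
grip_force: 30.0
```

>>> {"name": "move_arm", "arguments": {
  "commands": [
    [[0.1,0,0],[0,0,0],0.15],
    [[0,0,0],[0,0,0],0.15],
    [[0,0,0],[0,0,0],0.15]
  ]
}}

```text
t: 14.5
eef_pos: [548.0, 18.0, 33.0]
tcp_rot: [3.14, 0.0, 1.434]
ft_force: [-0.7, 0.5, -1.4]
opening: 0.21
grip_force: 30.0
```

```bash
python3 -c "
from h import *
rep();print(state()['moment'])"
```

```text
t 14.5 tcp [548.  18.  33.] tcp jig [19.9  8.2 33. ] grasp jig [19.8  8.2 52. ] toolz jig [ 0.002 -0.    -1.   ] tooly jig [ 1.    -0.001  0.002] F jig [-0.8  0.4 -1.4] open 0.21 grip 30.0
[-0.04413901  0.03529564 -0.02171083]
```

>>> {"name": "move_arm", "arguments": {
  "commands": [
    [[0.1,0,0],[0,0,0],0.15],
    [[0,0,0],[0,0,0],0.15],
    [[0,0,0],[0,0,0],0.15]
  ]
}}

```text
t: 14.8
eef_pos: [549.0, 17.9, 33.1]
tcp_rot: [3.14, 0.0, 1.434]
ft_force: [0.6, 0.2, -0.7]
opening: 0.208
grip_force: 30.0
```

>>> {"name": "move_arm", "arguments": {
  "commands": [
    [[0.1,0,0],[0,0,0],0.15],
    [[0,0,0],[0,0,0],0.15],
    [[0,0,0],[0,0,0],0.15]
  ]
}}

```text
t: 15.1
eef_pos: [550.0, 17.9, 33.1]
tcp_rot: [3.14, 0.0, 1.434]
ft_force: [0.1, 0.1, -0.5]
opening: 0.206
grip_force: 30.0
```

```bash
python3 -c "
from h import *
rep();print(state()['moment'])"
```

```text
t 15.1 tcp [550.   17.9  33.1] tcp jig [21.9  8.5 33.1] grasp jig [21.8  8.5 52.1] toolz jig [ 0.002 -0.    -1.   ] tooly jig [ 1.    -0.001  0.002] F jig [ 0.1  0.1 -0.5] open 0.206 grip 30.0
[-0.06777083  0.09313395  0.00217732]
```

>>> {"name": "move_arm", "arguments": {
  "commands": [
    [[0.1,0,0],[0,0,0],0.15],
    [[0,0,0],[0,0,0],0.15],
    [[0,0,0],[0,0,0],0.15]
  ]
}}

```text
t: 15.4
eef_pos: [550.6, 18.0, 33.0]
tcp_rot: [3.141, 0.001, 1.434]
ft_force: [-3.3, -0.2, -0.3]
opening: 0.211
grip_force: 30.0
```

>>> {"name": "move_arm", "arguments": {
  "commands": [
    [[0.1,0,0],[0,0,0],0.15],
    [[0,0,0],[0,0,0],0.15],
    [[0,0,0],[0,0,0],0.15]
  ]
}}

```text
t: 15.7
eef_pos: [550.7, 18.0, 32.9]
tcp_rot: [-3.14, 0.001, 1.434]
ft_force: [-6.6, -0.3, 3.1]
opening: 0.21
grip_force: 30.0
```

```bash
python3 -c "
from h import *
rep();print(state()['moment'])
im=read_camera('top');s=read_camera('side')
cv2.imwrite('pics/s6.png',np.hstack([cv2.resize(s[195:285,255:325],None,fx=5,fy=5,interpolation=2),cv2.resize(im[175:265,265:350],None,fx=5,fy=5,interpolation=2)]))"
```

```text
t 15.7 tcp [550.7  18.   32.9] tcp jig [22.5  8.7 32.9] grasp jig [22.5  8.7 51.9] toolz jig [-0.001 -0.001 -1.   ] tooly jig [ 1.    -0.001 -0.001] F jig [-6.5 -1.2  3.1] open 0.21 grip 30.0
[-0.129929    1.3784717  -0.03112494]
```

Contact with the fence is even: 6.5 N with no yaw moment. I'll ease off a little and slide towards the stop.

>>> {"name": "move_arm", "arguments": {
  "commands": [
    [[-0.1,0,0],[0,0,0],0.15],
    [[-0.03,-0.2,0],[0,0,0],0.15],
    [[-0.03,-0.2,0],[0,0,0],0.15],
    [[-0.03,-0.2,0],[0,0,0],0.15],
    [[-0.03,-0.2,0],[0,0,0],0.15],
    [[-0.03,-0.2,0],[0,0,0],0.15],
    [[0,0,0],[0,0,0],0.15]
  ]
}}

```text
t: 16.5
eef_pos: [549.2, 7.6, 33.0]
tcp_rot: [3.14, 0.001, 1.433]
ft_force: [-4.8, 0.7, -0.8]
opening: 0.207
grip_force: 30.0
```

```bash
python3 -c "
from h import *
rep();print(state()['moment'])"
```

```text
t 16.5 tcp [549.2   7.6  33. ] tcp jig [22.5 -1.8 33. ] grasp jig [22.5 -1.8 52. ] toolz jig [ 0.001 -0.001 -1.   ] tooly jig [ 1.    -0.001  0.001] F jig [-4.9  0.  -0.8] open 0.207 grip 30.0
[-0.07944532  1.07921122  0.02317309]
```

>>> {"name": "move_arm", "arguments": {
  "commands": [
    [[-0.02,-0.1,0],[0,0,0],0.15],
    [[-0.01,-0.1,0],[0,0,0],0.15],
    [[0,0,0],[0,0,0],0.15]
  ]
}}

```text
t: 16.8
eef_pos: [549.0, 5.9, 33.0]
tcp_rot: [3.14, 0.0, 1.433]
ft_force: [-4.4, 1.5, -1.4]
opening: 0.204
grip_force: 30.0
```

>>> {"name": "move_arm", "arguments": {
  "commands": [
    [[-0.02,-0.1,0],[0,0,0],0.15],
    [[0,0,0],[0,0,0],0.15]
  ]
}}

```text
t: 17.0
eef_pos: [548.8, 4.9, 33.0]
tcp_rot: [3.14, 0.0, 1.433]
ft_force: [-4.1, 0.9, -0.5]
opening: 0.208
grip_force: 30.0
```

>>> {"name": "move_arm", "arguments": {
  "commands": [
    [[-0.01,-0.1,0],[0,0,0],0.15],
    [[0,0,0],[0,0,0],0.15]
  ]
}}

```text
t: 17.2
eef_pos: [548.7, 3.9, 33.0]
tcp_rot: [3.14, 0.0, 1.434]
ft_force: [-4.1, 1.9, -1.5]
opening: 0.207
grip_force: 30.0
```

>>> {"name": "move_arm", "arguments": {
  "commands": [
    [[-0.01,-0.1,0],[0,0,0],0.15],
    [[0,0,0],[0,0,0],0.15]
  ]
}}

```text
t: 17.4
eef_pos: [548.6, 3.0, 33.0]
tcp_rot: [3.14, 0.0, 1.434]
ft_force: [-5.3, 1.7, -1.8]
opening: 0.21
grip_force: 30.0
```

>>> {"name": "move_arm", "arguments": {
  "commands": [
    [[-0.02,-0.1,0],[0,0,0],0.15],
    [[0,0,0],[0,0,0],0.15]
  ]
}}

```text
t: 17.6
eef_pos: [548.4, 2.0, 33.0]
tcp_rot: [3.14, 0.0, 1.433]
ft_force: [-4.9, 2.8, -0.6]
opening: 0.205
grip_force: 30.0
```

>>> {"name": "move_arm", "arguments": {
  "commands": [
    [[-0.01,-0.1,0],[0,0,0],0.15],
    [[0,0,0],[0,0,0],0.15]
  ]
}}

```text
t: 17.8
eef_pos: [548.3, 1.0, 33.0]
tcp_rot: [3.14, 0.0, 1.434]
ft_force: [-3.8, 3.6, -0.6]
opening: 0.209
grip_force: 30.0
```

>>> {"name": "move_arm", "arguments": {
  "commands": [
    [[-0.02,-0.1,0],[0,0,0],0.15],
    [[0,0,0],[0,0,0],0.15]
  ]
}}

```text
t: 18.0
eef_pos: [548.2, 0.4, 33.0]
tcp_rot: [3.14, -0.0, 1.433]
ft_force: [-4.2, 7.2, -0.3]
opening: 0.209
grip_force: 30.0
```

>>> {"name": "move_arm", "arguments": {
  "commands": [
    [[0,-0.04,0],[0,0,0],0.15],
    [[0,0,0],[0,0,0],0.15],
    [[0,0,0],[0,0,0],0.15],
    [[0,0,0],[0,0,0],0.15],
    [[0,0,0],[0,0,0],0.15]
  ]
}}

```text
t: 18.5
eef_pos: [548.2, 0.3, 33.0]
tcp_rot: [3.14, -0.0, 1.433]
ft_force: [-3.5, 9.2, -1.6]
opening: 0.21
grip_force: 30.0
```

```bash
python3 -c "
from h import *
rep();print(state()['moment'])"
```

```text
t 18.5 tcp [5.482e+02 3.000e-01 3.300e+01] tcp jig [22.4 -9.2 33. ] grasp jig [22.4 -9.2 52. ] toolz jig [ 0.001  0.    -1.   ] tooly jig [ 1.    -0.001  0.001] F jig [-4.7  8.6 -1.6] open 0.21 grip 30.0
[ 1.74706956  0.74026911 -0.02724803]
```

It's firm at about 8 N and has been held for 0.5 s. I'll partly unload, release and rise.

>>> {"name": "move_arm", "arguments": {
  "commands": [
    [[0,0.1,-0.05],[0,0,0],0.15],
    [[0,0,0],[0,0,0],0.15],
    [[0,0,0],[0,0,0],0.22],
    [[0,0,0],[0,0,0],0.25],
    [[0,0,0],[0,0,0],0.3],
    [[0,0,0],[0,0,0],0.35],
    [[0,0,0],[0,0,0],0.35]
  ]
}}

```text
t: 19.2
eef_pos: [548.6, 0.3, 32.7]
tcp_rot: [3.139, 0.001, 1.433]
ft_force: [-0.6, -0.0, -1.0]
opening: 0.344
grip_force: 0.0
```

>>> {"name": "move_arm", "arguments": {
  "commands": [
    [[0,0,1],[0,0,0],0.35],
    [[0,0,2],[0,0,0],0.35],
    [[0,0,3],[0,0,0],0.35],
    [[0,0,3],[0,0,0],0.35],
    [[0,0,3],[0,0,0],0.35],
    [[0,0,0],[0,0,0],0.35]
  ]
}}

```text
t: 19.8
eef_pos: [549.9, 0.4, 156.9]
tcp_rot: [3.133, 0.0, 1.434]
ft_force: [0.0, 0.4, 0.1]
opening: 0.351
grip_force: 0.0
```

```bash
python3 -c "
from h import *
rep();print(state()['joints'].round(3))
im=read_camera('top');s=read_camera('side')
cv2.imwrite('pics/s7.png',np.hstack([cv2.resize(s[195:295,240:320],None,fx=5,fy=5,interpolation=2),cv2.resize(im[175:275,265:345],None,fx=5,fy=5,interpolation=2)]))"
```

```text
t 19.8 tcp [5.499e+02 4.000e-01 1.569e+02] tcp jig [ 24.1  -8.9 156.9] grasp jig [ 23.9  -8.9 175.9] toolz jig [ 0.009 -0.    -1.   ] tooly jig [ 1.    -0.     0.009] F jig [-0.   0.4  0.1] open 0.351 grip 0.0
[-1.190e-01  4.500e-01  1.815e+00 -1.000e-03  8.680e-01  1.800e-02]
```

View pics/s7.png

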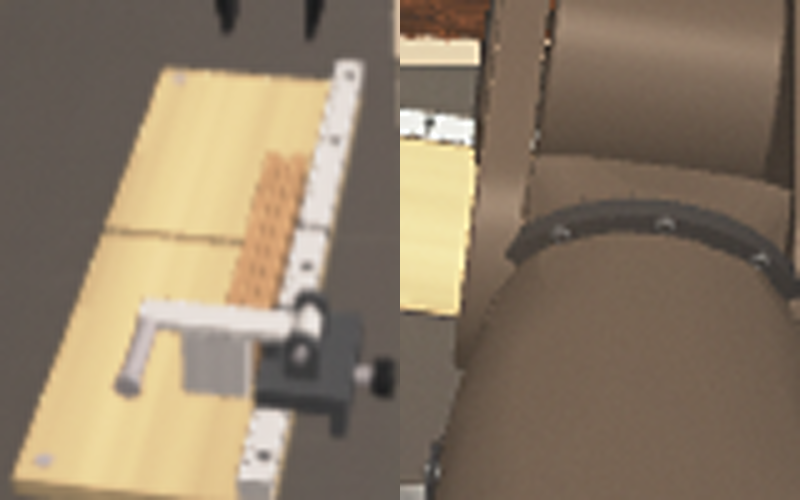

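The lath lies flush along the fence, its end hidden behind the lowered stop face near (215,360). The pin is at (130,380). Next I'll work out the approach to the pin and the lifting arc.

```bash
python3 -c "
from h import *
print('to',(w(-17.5,-130,35)-state()['eef_pos']).round(1))
th=np.linspace(0,1.68,19);ph=np.radians(np.clip((th-.5)/1.18*25,0,25))
P=np.array([w(52.5-70*np.cos(t)+19*np.sin(p),-131,54+70*np.sin(t)-19*np.cos(p)) for t,p in zip(th,ph)])
d=np.diff(P,axis=0)/10
for a,b in zip(d,np.degrees(np.diff(ph))): print(a.round(2).tolist(),[round(-.136*b,1),round(-.991*b,1)])
print('final',P[-1])"
```

```text
to [ -56.2 -114.4 -118.5]
[0.03, -0.0, 0.65] [np.float64(-0.0), np.float64(-0.0)]
[0.09, -0.01, 0.65] [np.float64(-0.0), np.float64(-0.0)]
[0.15, -0.02, 0.64] [np.float64(-0.0), np.float64(-0.0)]
[0.21, -0.03, 0.62] [np.float64(-0.0), np.float64(-0.0)]
[0.26, -0.04, 0.6] [np.float64(-0.0), np.float64(-0.0)]
[0.36, -0.05, 0.57] [np.float64(-0.2), np.float64(-1.3)]
[0.43, -0.06, 0.54] [np.float64(-0.3), np.float64(-2.0)]
[0.48, -0.07, 0.5] [np.float64(-0.3), np.float64(-2.0)]
[0.53, -0.07, 0.47] [np.float64(-0.3), np.float64(-2.0)]
[0.57, -0.08, 0.42] [np.float64(-0.3), np.float64(-2.0)]
[0.6, -0.08, 0.38] [np.float64(-0.3), np.float64(-2.0)]
[0.63, -0.09, 0.33] [np.float64(-0.3), np.float64(-2.0)]
[0.66, -0.09, 0.27] [np.float64(-0.3), np.float64(-2.0)]
[0.68, -0.09, 0.22] [np.float64(-0.3), np.float64(-2.0)]
[0.69, -0.1, 0.16] [np.float64(-0.3), np.float64(-2.0)]
[0.7, -0.1, 0.1] [np.float64(-0.3), np.float64(-2.0)]
[0.71, -0.1, 0.04] [np.float64(-0.3), np.float64(-2.0)]
[0.71, -0.1, -0.01] [np.float64(-0.3), np.float64(-2.0)]
final [ 576.88490003 -126.56126492  106.3631762 ]
```

>>> {"name": "move_arm", "arguments": {
  "commands": [
    [[-1.4,-2.9,0],[0,0,0],0.35],
    [[-1.4,-2.9,0],[0,0,0],0.35],
    [[-1.4,-2.8,0],[0,0,0],0.35],
    [[-1.4,-2.8,0],[0,0,0],0.35],
    [[0,0,0],[0,0,0],0.35],
    [[0,0,-1.5],[0,0,0],0.35],
    [[0,0,-1.5],[0,0,0],0.35],
    [[0,0,-1.5],[0,0,0],0.35],
    [[0,0,0],[0,0,0],0.35]
  ]
}}

```text
t: 20.8
eef_pos: [491.4, -112.7, 105.5]
tcp_rot: [-3.139, -0.001, 1.434]
ft_force: [-0.2, 0.2, -0.0]
opening: 0.35
grip_force: 0.0
```

```bash
python3 -c "
from h import *
rep();print('to',(w(-17.5,-130,35)-state()['eef_pos']).round(1),state()['joints'].round(2))"
```

```text
t 20.8 tcp [ 491.4 -112.7  105.5] tcp jig [ -18.4 -128.9  105.5] grasp jig [ -18.4 -128.9  124.5] toolz jig [-0.002  0.001 -1.   ] tooly jig [ 1.    -0.    -0.002] F jig [-0.2  0.2 -0. ] open 0.35 grip 0.0
to [  0.8  -1.3 -70.5] [-0.36  0.47  1.97  0.    0.71 -0.22]
```

>>> {"name": "move_arm", "arguments": {
  "commands": [
    [[0.1,-0.1,-1],[0,0,0],0.35],
    [[0,0,-1],[0,0,0],0.35],
    [[0,0,-1],[0,0,0],0.35],
    [[0,0,-1],[0,0,0],0.35],
    [[0,0,-1],[0,0,0],0.35],
    [[0,0,-1],[0,0,0],0.35],
    [[0,0,-1],[0,0,0],0.35],
    [[0,0,0],[0,0,0],0.35]
  ]
}}

```text
t: 21.6
eef_pos: [492.8, -114.3, 36.2]
tcp_rot: [-3.141, 0.0, 1.433]
ft_force: [-0.2, 0.1, 0.1]
opening: 0.349
grip_force: 0.0
```

>>> {"name": "move_arm", "arguments": {
  "commands": [
    [[0,0,0],[0,0,0],0.25],
    [[0,0,0],[0,0,0],0.2],
    [[0,0,0],[0,0,0],0.15],
    [[0,0,0],[0,0,0],0.12],
    [[0,0,0],[0,0,0],0.1],
    [[0,0,0],[0,0,0],0.07],
    [[0,0,0],[0,0,0],0.05],
    [[0,0,0],[0,0,0],0.05]
  ]
}}

```text
t: 22.4
eef_pos: [492.2, -114.2, 37.5]
tcp_rot: [-3.141, 0.0, 1.434]
ft_force: [-5.8, -1.0, 1.1]
opening: 0.095
grip_force: 30.0
```

```bash
python3 -c "
from h import *
rep();print('moment',state()['moment'])"
```

```text
t 22.4 tcp [ 492.2 -114.2   37.5] tcp jig [ -17.4 -130.2   37.5] grasp jig [ -17.4 -130.2   56.5] toolz jig [-0.001 -0.    -1.   ] tooly jig [ 1.    -0.    -0.001] F jig [-5.7 -1.8  1.1] open 0.095 grip 30.0
moment [-0.11931417  1.00306011 -0.02837375]
```

>>> {"name": "move_arm", "arguments": {
  "commands": [
    [[-0.1,-0.15,0],[0,0,0],0.05],
    [[0,0,0],[0,0,0],0.05]
  ]
}}

```text
t: 22.6
eef_pos: [492.3, -115.5, 37.6]
tcp_rot: [3.14, -0.0, 1.434]
ft_force: [0.8, 6.6, 0.7]
opening: 0.098
grip_force: 30.1
```

```bash
python3 -c "
from h import *
rep()"
```

```text
t 22.6 tcp [ 492.3 -115.5   37.6] tcp jig [ -17.1 -131.6   37.6] grasp jig [ -17.2 -131.6   56.6] toolz jig [ 0.002  0.    -1.   ] tooly jig [ 1.    -0.001  0.002] F jig [-0.1  6.6  0.7] open 0.098 grip 30.1
```

>>> {"name": "move_arm", "arguments": {
  "commands": [
    [[0.03,0,0.65],[0,0,0],0.05],
    [[0.09,0,0.65],[0,0,0],0.05],
    [[0.15,-0.02,0.64],[0,0,0],0.05],
    [[0.21,-0.03,0.62],[0,0,0],0.05],
    [[0.26,-0.04,0.6],[0,0,0],0.05]
  ]
}}

```text
t: 23.1
eef_pos: [498.7, -116.3, 69.2]
tcp_rot: [-3.141, -0.0, 1.434]
ft_force: [-4.2, 5.2, -1.0]
opening: 0.095
grip_force: 30.0
```

```bash
python3 -c "
from h import *
rep()"
```

```text
t 23.1 tcp [ 498.7 -116.3   69.2] tcp jig [ -10.7 -131.5   69.2] grasp jig [ -10.7 -131.5   88.2] toolz jig [-0.001  0.    -1.   ] tooly jig [ 1.    -0.    -0.001] F jig [-4.9  4.6 -1. ] open 0.095 grip 30.0
```

>>> {"name": "move_arm", "arguments": {
  "commands": [
    [[0.3,-0.05,0.57],[-0.2,-1.3,0],0.05],
    [[0.4,-0.06,0.54],[-0.3,-2,0],0.05],
    [[0.45,-0.07,0.5],[-0.3,-2,0],0.05],
    [[0.5,-0.07,0.47],[-0.3,-2,0],0.05],
    [[0.57,-0.08,0.42],[-0.3,-2,0],0.05],
    [[0.6,-0.08,0.38],[-0.3,-2,0],0.05]
  ]
}}

```text
t: 23.7
eef_pos: [525.5, -120.3, 98.5]
tcp_rot: [2.944, 0.002, 1.434]
ft_force: [-12.8, 4.3, 16.4]
opening: 0.098
grip_force: 30.1
```

```bash
python3 -c "
from h import *
rep()"
```

```text
t 23.7 tcp [ 525.5 -120.3   98.5] tcp jig [  16.4 -131.8   98.5] grasp jig [  12.7 -131.7  117.1] toolz jig [ 0.196 -0.002 -0.981] tooly jig [0.981 0.    0.196] F jig [-13.2   2.5  16.4] open 0.098 grip 30.1
```

>>> {"name": "move_arm", "arguments": {
  "commands": [
    [[-0.2,0,0.3],[0,0,0],0.05],
    [[0,0,0],[0,0,0],0.05]
  ]
}}

```text
t: 23.9
eef_pos: [526.1, -120.8, 101.1]
tcp_rot: [2.94, 0.003, 1.433]
ft_force: [1.9, 1.5, -5.4]
opening: 0.096
grip_force: 30.0
```

```bash
python3 -c "
from h import *
rep()"
```

```text
t 23.9 tcp [ 526.1 -120.8  101.1] tcp jig [  17.1 -132.2  101.1] grasp jig [  13.3 -132.2  119.7] toolz jig [ 0.201 -0.003 -0.98 ] tooly jig [ 0.98  -0.     0.201] F jig [ 1.7  1.7 -5.4] open 0.096 grip 30.0
```

>>> {"name": "move_arm", "arguments": {
  "commands": [
    [[0.6,-0.08,0.36],[-0.3,-2,0],0.05],
    [[0.62,-0.09,0.3],[-0.3,-2,0],0.05],
    [[0.65,-0.09,0.25],[-0.3,-2,0],0.05],
    [[0,0,0],[0,0,0],0.05]
  ]
}}

```text
t: 24.3
eef_pos: [544.8, -123.8, 110.7]
tcp_rot: [2.833, 0.004, 1.433]
ft_force: [-1.9, 1.5, 4.8]
opening: 0.093
grip_force: 30.0
```

```bash
python3 -c "
from h import *
rep()"
```

```text
t 24.3 tcp [ 544.8 -123.8  110.7] tcp jig [  36.  -132.7  110.7] grasp jig [  30.2 -132.6  128.8] toolz jig [ 0.304 -0.005 -0.953] tooly jig [ 0.953 -0.     0.304] F jig [-2.1  1.2  4.8] open 0.093 grip 30.0
```

>>> {"name": "move_arm", "arguments": {
  "commands": [
    [[0.7,-0.1,0.17],[-0.3,-2,0],0.05],
    [[0.7,-0.1,0.12],[-0.3,-2,0],0.05],
    [[0.7,-0.1,0.06],[-0.3,-2,0],0.05],
    [[0,0,0],[0,0,0],0.05]
  ]
}}

```text
t: 24.7
eef_pos: [566.1, -126.9, 114.0]
tcp_rot: [2.727, 0.005, 1.432]
ft_force: [-0.2, 0.4, 3.4]
opening: 0.099
grip_force: 30.0
```

```bash
python3 -c "
from h import *
rep()"
```

```text
t 24.7 tcp [ 566.1 -126.9  114. ] tcp jig [  57.5 -132.8  114. ] grasp jig [  49.9 -132.7  131.4] toolz jig [ 0.403 -0.006 -0.915] tooly jig [0.915 0.    0.403] F jig [-0.2  0.4  3.4] open 0.099 grip 30.0
```

>>> {"name": "move_arm", "arguments": {
  "commands": [
    [[0.6,-0.08,0],[-0.3,-2,0],0.05],
    [[0.6,-0.08,-0.05],[-0.3,-2,0],0.05],
    [[0.3,-0.04,-0.05],[0,0,0],0.05],
    [[0,0,0],[0,0,0],0.05],
    [[0,0,0],[0,0,0],0.05],
    [[0,0,0],[0,0,0],0.05]
  ]
}}

```text
t: 25.3
eef_pos: [580.8, -128.5, 112.7]
tcp_rot: [2.658, 0.006, 1.432]
ft_force: [-0.2, 1.4, 1.4]
opening: 0.095
grip_force: 30.0
```

```bash
python3 -c "
from h import *
rep();print(state()['joints'].round(2))"
```

```text
t 25.3 tcp [ 580.8 -128.5  112.7] tcp jig [  72.3 -132.4  112.7] grasp jig [  63.4 -132.3  129.5] toolz jig [ 0.465 -0.006 -0.885] tooly jig [0.886 0.001 0.465] F jig [-0.4  1.4  1.4] open 0.095 grip 30.0
[-0.38  0.48  2.07  0.71  0.16 -0.92]
```

>>> {"name": "move_arm", "arguments": {
  "commands": [
    [[0,0,0],[0,0,0],0.2],
    [[0,0,0],[0,0,0],0.35],
    [[0,0,0],[0,0,0],0.35],
    [[-0.5,0.06,0.9],[0,0,0],0.35],
    [[-0.5,0.06,0.9],[0,0,0],0.35],
    [[-0.5,0.06,0.9],[0,0,0],0.35],
    [[-0.5,0.06,0.9],[0,0,0],0.35],
    [[-0.5,0.06,0.9],[0,0,0],0.35],
    [[-0.5,0.06,0.9],[0,0,0],0.35],
    [[-0.5,0.06,0.9],[0,0,0],0.35]
  ]
}}

```text
t: 26.3
eef_pos: [545.3, -124.4, 175.9]
tcp_rot: [2.658, 0.006, 1.432]
ft_force: [-0.5, 0.2, 0.1]
opening: 0.346
grip_force: 0.0
```

>>> {"name": "move_arm", "arguments": {
  "commands": [
    [[-0.5,-0.5,2],[0,0,0],0.35],
    [[-0.5,-2,2],[0,0,0],0.35],
    [[0,-3,2],[0,0,0],0.35],
    [[0,-3,2],[0,0,0],0.35],
    [[0,-3,0],[0,0,0],0.35],
    [[0,-3,0],[0,0,0],0.35],
    [[0,-3,0],[0,0,0],0.35],
    [[0,0,0],[0,0,0],0.35]
  ]
}}

```text
t: 27.1
eef_pos: [535.4, -302.4, 255.5]
tcp_rot: [2.658, 0.007, 1.429]
ft_force: [-0.4, 0.0, -0.7]
opening: 0.35
grip_force: 0.0
```

```bash
python3 -c "
from h import *
rep()
im=read_camera('top');s=read_camera('side');cv2.imwrite('pics/t8.png',im);cv2.imwrite('pics/s8.png',s)
h=cv2.cvtColor(s,cv2.COLOR_BGR2HSV);m=cv2.inRange(h,(4,80,60),(15,255,255));m[:195]=0;m[290:]=0;m[:,:255]=0;m[:,308:]=0
n,l,st,c=cv2.connectedComponentsWithStats(m);k=1+st[1:,4].argmax();print('lath side',st[k],c[k])
for y in (-94,46):
  for x in(12.5,32.5): print('exp side',y,proj('side',w(x,y,46)).round(1),'top',proj('top',w(x,y,46)).round(1))
s0=cv2.imread('pics/side0.png')
for t in (1.3,1.5,1.7,1.76,1.9):
  X=w(50-70*np.cos(t),-150,54+70*np.sin(t)); print(t,proj('side',X).round(1))
h=cv2.cvtColor(im,cv2.COLOR_BGR2HSV);m=cv2.inRange(h,(4,75,100),(15,255,255));m[:190]=0;m[245:]=0;m[:,:245]=0;m[:,345:]=0
n,l,st,c=cv2.connectedComponentsWithStats(m,connectivity=8)
p=np.argwhere(m>0);print('lath top rows/cols',p.min(0),p.max(0),len(p))
# white-ish pixels near arm in both
for nm,a in(('s0',s0),('s8',s)):
  q=a[228:262,284:316].min(axis=2);print(nm);print('\n'.join(''.join('#' if v>150 else '+' if v>115 else '.' for v in r) for r in q))
"
```

```text
t 27.1 tcp [ 535.4 -302.4  255.5] tcp jig [  51.  -310.9  255.5] grasp jig [  42.1 -310.7  272.4] toolz jig [ 0.465 -0.008 -0.885] tooly jig [ 0.885 -0.001  0.465] F jig [-0.4 -0.  -0.7] open 0.35 grip 0.0
lath side [285 250  11  21 152] [289.         259.76973684]
exp side -94 [283.7 260. ] top [332.8 217.1]
exp side -94 [292.5 260.8] top [333.7 210.1]
exp side 46 [293.1 225.2] top [284.1 209.8]
exp side 46 [300.9 225.9] top [285.1 202.9]
1.3 [287.6 249.4]
1.5 [294.3 249.1]
1.7 [301.1 249.9]
1.76 [303.2 250.3]
1.9 [307.8 251.7]
lath top rows/cols [201 249] [237 332] 82
s0
......++++++++++++#######.......
.....+++++++++++++######+.......
.....+++++++++++++######+.......
....+++++++++++++#######+.......
....+++++++++++++########.......
...++++++++++++++########.......
...++++++++++++++########.......
..+++####++++++++#######+.......
..+++########+++#####+##+.......
..++################++##+.......
.+++################++##+.......
.+++################+###+.......
+++++###############+###........
++++++++++#########++###........
.+++++++++++++#####++###........
...+++++++++++++++++###+.
[... 1026 characters left out ...]
#......
####......###########+####......
+++++.....++#############+......
++++++....++++###########+......
++++++...+++#+++++#++####.......
###++++.++++####+++++####.......
###++++++++++++++#+++####.......
##++++++++++++++++++####+.......
##+++++++++++++++++++###+.......
##++#++++++++++++++++++#+.......
##++++++#++++++##++++++++.......
##+++++++++++++#++++++++........
##+++++.+++++###+++++++.........
#++++++.++++###++++++...........
#+++++++++.+###+..+++...........
#+++++++++.+###...++............
#+++++.+++..+++..+++............
++++++.++......+++##............
+++++++++......++###+...........
+.+.++++.......#####+...........
....+.........+#####............
................++##............
```

```bash
python3 -c "
from h import *
a=cv2.imread('pics/s7.png')[:,:400];b=cv2.resize(cv2.imread('pics/s8.png')[195:295,240:320],None,fx=5,fy=5,interpolation=2)
A,B=[cv2.cvtColor(i,cv2.COLOR_BGR2GRAY).astype(np.float32) for i in(a,b)]
def sh(x0,x1,y0,y1,M=8):
    r=cv2.matchTemplate(B[y0-M:y1+M,x0-M:x1+M],A[y0:y1,x0:x1],cv2.TM_CCOEFF_NORMED);_,v,_,p=cv2.minMaxLoc(r);return v,(p[0]-M)/5,(p[1]-M)/5
print('far end',sh(245,330,135,200)); print('lath mid',sh(235,325,140,260)); print('bed far control',sh(150,360,55,120)); print('near bed',sh(15,60,430,480)); print('groove',sh(100,180,215,260))"
```

```text
far end (0.2928203344345093, 0.0, 0.4)
lath mid (0.13309542834758759, -1.0, -1.6)
bed far control (0.41182228922843933, 0.4, -0.6)
near bed (0.9996210336685181, 0.0, 0.0)
groove (0.41108691692352295, 1.6, 0.4)
```

The gripper is blocking the side view, so I'll move it clear.

>>> {"name": "move_arm", "arguments": {
  "commands": [
    [[-1.5,0,2.5],[0,4,0],0.35],
    [[-1.5,0,2.5],[0,4,0],0.35],
    [[-1.5,0,2.5],[0,4,0],0.35],
    [[-1.5,0,2.5],[0,4,0],0.35],
    [[-1.5,0,2.5],[0,4,0],0.35],
    [[-1.5,0,2.5],[0,4,0],0.35],
    [[-1.5,0,2],[0,0,0],0.35],
    [[-1.5,0,0],[0,0,0],0.35],
    [[0,0,0],[0,0,0],0.35]
  ]
}}

```text
t: 28.1
eef_pos: [414.3, -298.4, 425.3]
tcp_rot: [3.073, 0.062, 1.446]
ft_force: [-0.6, 0.2, -0.5]
opening: 0.349
grip_force: 0.0
```

```bash
python3 -c "
from h import *
rep()
a=cv2.imread('pics/s7.png')[:,:400];s=read_camera('side');cv2.imwrite('pics/s9.png',s);b=cv2.resize(s[195:295,240:320],None,fx=5,fy=5,interpolation=2)
A,B=[cv2.cvtColor(i,cv2.COLOR_BGR2GRAY).astype(np.float32) for i in(a,b)]
def sh(x0,x1,y0,y1,M=8):
    r=cv2.matchTemplate(B[y0-M:y1+M,x0-M:x1+M],A[y0:y1,x0:x1],cv2.TM_CCOEFF_NORMED);_,v,_,p=cv2.minMaxLoc(r);return v,(p[0]-M)/5,(p[1]-M)/5
print('far end',sh(245,330,135,200)); print('lath mid',sh(235,325,140,260)); print('bed far control',sh(150,360,55,120)); print('near bed',sh(15,60,430,480)); print('groove',sh(100,180,215,260))
print('px/mm',(proj('side',w(20,50,46))-proj('side',w(20,40,46)))/10)"
```

```text
t 28.1 tcp [ 414.3 -298.4  425.3] tcp jig [ -69.5 -323.4  425.3] grasp jig [ -70.9 -322.2  444.2] toolz jig [ 0.069 -0.061 -0.996] tooly jig [0.998 0.016 0.068] F jig [-0.6  0.1 -0.5] open 0.349 grip 0.0
far end (0.9950104355812073, 0.0, 0.0)
lath mid (0.4582139253616333, 0.2, -1.6)
bed far control (0.999913215637207, 0.0, 0.0)
near bed (0.9998238682746887, 0.0, 0.0)
groove (0.9997080564498901, 0.0, 0.0)
px/mm [ 0.05733966 -0.22164127]
```

The lath's far end hasn't shifted since release, and the stop leans back slightly beyond its starting angle. I'll hand the job in.

```bash
python3 -c "
from cell import env
print(env.job_done())"
```

```text
the job is handed in; nothing more can be done
None
```

I handed the job in at 28 s; no verdict came back. By my readings, the lath was pushed flush against the fence and the lowered stop at about 8 N. I then swung the stop back up to roughly 1.8 rad. Compared in pictures, the lath's far end had not moved (to about 1 mm) since I let go of it, and the tape, stapler, coin roll and bell were never approached.

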